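# Pile the cartons, tin and cream jars on a dressing desk

## Task

Tidy the toiletries into two neat piles. On the dark board lay the two soap cartons flat, end to end along the board's length with a gap of only a few millimetres, the joint between them at the middle of the board, then lay the flat tin on top of them, lengthways and centred over the joint like the next brick in a wall. Stand the wide cream jar in the middle of the round cork coaster with the small jar upright and centred on its lid, and leave the nail polish and the tweezers where they are.

Things in the scene. Friction and masses are not known exactly. Their poses are not given: they have to be found in the camera images.
- carton_a_center (a point): plain brown cardboard soap carton with a white paper sleeve round its middle, loose, 84 long x 50 wide x 34 mm high, lying flat at the start; one of two alike, and either may take either place on the board. The point is its centre, 17 mm above its underside; its x axis runs along its length, y across its width, z up. About 110 g.
- carton_b_center (a point): plain brown cardboard soap carton with a white paper sleeve round its middle, loose, 84 long x 50 wide x 34 mm high, lying flat at the start; the other of the two, exactly like the first. The point is its centre, 17 mm above its underside; its x axis runs along its length, y across its width, z up. About 110 g.
- tin_center (a point): flat hinged metal tin, bare brass with rounded edges, loose, same 84 x 50 mm outline as the cartons but only 22 mm high, lying flat with its lid up. The point is its centre, 11 mm above its underside; x along its length, y across its width, z up. About 90 g.
- wide_jar_center (a point): the wide cream jar: round, white body with a flat dark metal lid, closed, 60 mm diameter, 34 mm high, loose, standing upright. The point is its centre, 17 mm above its underside; z up. About 130 g.
- small_jar_center (a point): the small cream jar: same make, 42 mm diameter, 28 mm high, loose, standing upright. The point is its centre, 14 mm above its underside; z up. About 60 g.
- board_top (a point): centre of the top face of the dark wooden board, which is fixed to the desk: 210 long x 80 wide x 10 mm thick, top 10 mm above the desk; x along its length, y across, z up. It lies on the left or the right of the desk, the coaster on the other side.
- coaster_top (a point): centre of the top face of the round cork coaster, fixed to the desk: 90 mm diameter, 8 mm thick, top 8 mm above the desk; z up.
- polish_center (a point): small square amber glass bottle of nail polish with a round black cap, 30 x 30 mm, 54 mm high, loose and standing among the things; not to be moved. The point is half-way up, 27 mm above the desk.
- tweezers_center (a point): steel tweezers lying flat near the middle of the desk, loose, about 110 long x 8 wide x 5 mm high; not to be moved. The point is at the middle of their arms' 90 mm long wide part, 2.5 mm above the desk; x along their length.
There are look-alikes about, which are no part of the job. What is shaped like the part that bears wide_jar_center but turquoise is not meant.

How it is judged:
By the outcome, as a careful person would: the job done as asked, in the order asked, and still so for the second after the job is handed in, with the robot touching nothing.
It also fails if it takes over 136 s, if anything falls off the work surface, if the arm or the gripper's body presses on something with over 40 N, if the wrist force passes 120 N, or if a joint passes its speed limit or range.

## Robot

A 6-joint arm with a two-finger parallel gripper is mounted at the origin on the work surface. World frame = base frame: x ahead of the robot, y to its left, z up, the work surface at z = 0. Lengths are in mm, angles in degrees, forces in N, time in s.
With the tool pointing down it reaches from about 350 to 850 mm from the base axis. Payload 8.1 kg.
Tool frame: the origin (TCP) lies between the finger pads; the fingertips stand 22 mm ahead of it and the grasp point (between the pads) lies 3 mm ahead of it; z points along the fingers, y is the line along which they close (so a half turn about z gives the same grasp; the last joint's range is limited). The gripper opens to 85 mm and grips with 20 to 120 N. Pads are 22 mm wide; open, the fingers measure 114 mm over their backs; the gripper's body (76 mm by 85 mm) begins 54 mm behind the grasp point. The pads swing forward as they close: fully open they stand 13 mm farther back than shut.
Start: joints at [63.633, 7.471, 85.268, -0, 87.261, -4.893], TCP at [219.631, 558.362, 253.292] pointing down, gripper open.
Joint ranges: [-169.43, 169.43], [-51.17, 129.36], [1.28, 143.12], [-76.62, 256.62], [0, 156.53], [-152.29, 152.29]. Speed limits (degrees/s): [136.94, 136.94, 159.86, 180, 180, 180].

## Interface

Orientations are given as [roll, pitch, yaw] about the fixed x, y, z axes, in that order (R = Rz(yaw) Ry(pitch) Rx(roll)).
In Python, from bench import r, vision gives the robot as it stands.
- The arm moves only by the tool step_arm, never from a script. Its argument "targets" is a list that holds one entry, the list of rows, each a list of 6 numbers: the shift along the world's x, y, z in mm, then the turn, a rotation vector about the world's x, y, z in rad. In form: [[[x, y, z, rx, ry, rz], ...]]. A call has 1 to 12 rows; each row is the pose to reach, as a shift and turn from the pose commanded when the call began; what a row does not reach only later rows make up. A row lasts 1/12 s, in which the tool goes at most 41.7 mm and 7.16 degrees, less where a joint would pass 70% of its speed; a pose out of reach is approached as far as the arm can. A call with a gripper value outside its range is refused whole. "fingers" is the gripper's target within -1 to 1 (shut at 1, half-way at 0, fully open at -1), set as the call begins (left out, the last holds). The fingers move at their own pace and stop on an object; "newtons" is the grip in N (left out, the last holds). Time passes only in rows, so rows that repeat a pose let the fingers close. It gives the time, the measured TCP pose, the force, the opening and the grip force at its end, in the units of the state.
- r.sense(): the state, without advancing time (a new reading comes with each control period).
- vision.snapshot(name): name is "scene" or "top" or "wrist"; returns a dict with "img" (420x560x3 uint8, blue, green, red), "mtx" (3x3 intrinsics, pixels), "eye" and "attitude" of the camera in the world. Camera axes: x right, y up, looking along -z (the intrinsics and any distortion apply to the point x, -y, -z); pixel columns grow to the right and rows downward; lengths in mm; the calibration is good to about 2 mm. A picture is of the moment at which its call begins. There is no depth.
- r.hand_in(): hands the job in; it is judged then, once.
The state is a dict: "time": time; "joint_pos": joint angles; "qd": joint speeds; "joint_efforts": joint torques, N m; "tool_pos": TCP position; "tcp_rot": TCP orientation; "ft_force": force on the tool from outside, world axes, zero at the start; "wrist_torque": the same for the moment, N m; "finger_gap": finger opening in mm; "grip_force": force on a finger pad.
Only numpy, scipy, OpenCV 4.12 (cv2) and the standard library are available. Lean on these libraries where they do the work, as an engineer would, in place of code of your own. Each camera call takes 0.05 s, during which the arm holds its last target. There are 200 camera calls.

## Working session

There is one attempt and no reset: what is moved stays moved. The work goes in short steps, Python scripts to look and compute and a tool call to move; the robot and the scene stay as the last step left them, time stands still between calls to the robot, and variables do not carry over. Pictures are saved under pics/ and viewed, at most 14 in all, crops included, and the job is handed in when it is done.

Besides the shell and the picture viewer there is one more tool, called after "Emit:" by a JSON object that holds its "method" and its "body", one argument or row to a line. step_arm: Moves the arm, as the interface text tells. Its arguments: {"type":"object","properties":{"targets":{"type":"array"},"fingers":{"type":"number"},"newtons":{"type":"number"}},"required":["targets"]}

```bash
mkdir -p pics; ls; cat > h.py <<'E'
import numpy as np, cv2
from bench import r, vision
E
python3 - <<'E'
from h import *
for n in ("scene","top"):
    s=vision.snapshot(n); cv2.imwrite(f"pics/{n}0.png",s["img"]); np.savez(f"{n}0.npz",**s)
    print(n,s["mtx"].tolist(),s["eye"],s["attitude"],[k for k in s])
print(r.sense())
E
```

```text
pics
scene [[482.2338117223862, 0.0, 284.9129351181543], [0.0, 482.2338117223862, 216.13895686531285], [0.0, 0.0, 1.0]] [ 917.30559103 -456.36755757  714.29586937] [41.32270434  0.8638411  36.71376421] ['img', 'mtx', 'eye', 'attitude']
top [[394.5856338827897, 0.0, 274.15728831752176], [0.0, 394.5856338827897, 217.0751137233488], [0.0, 0.0, 1.0]] [409.22791584  -9.20752104 791.49705426] [ 10.57149601  -0.18591    -89.70813411] ['img', 'mtx', 'eye', 'attitude']
{'time': 0.1, 'joint_pos': array([ 6.36329609e+01,  7.50969019e+00,  8.53241733e+01, -2.66398532e-03,
        8.72613813e+01, -4.89344144e+00]), 'qd': array([-0.08158081, -0.11529891, -0.23626996,  0.04944006,  0.00771851,
       -0.00913106]), 'joint_efforts': array([ 4.23928232e-04, -5.70948064e+01, -5.01943839e+01, -2.52636810e-04,
        8.18533881e-03,  9.65776826e-05]), 'tool_pos': array([219.43437433, 557.9352957 , 252.34980713]), 'tcp_rot': array([-1.79904875e+02, -5.47362075e-03,  1.58526527e+02]), 'ft_force': array([0.31679353, 0.41934656, 0.19200437]), 'wrist_torque': array([-0.02692884,  0.00904067,  0.1025033 ]), 'grip_force': 0.0, 'finger_gap': 85.67541269225663}
```

View pics/top0.png

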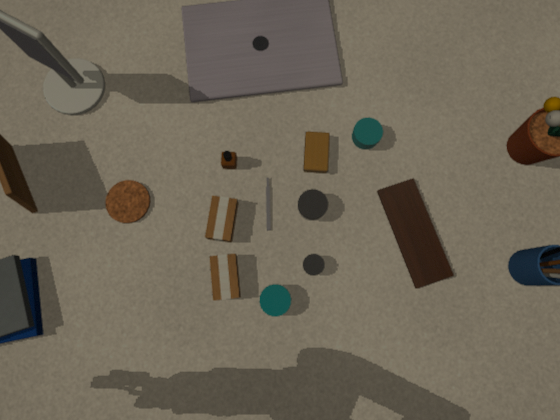

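View pics/scene0.png

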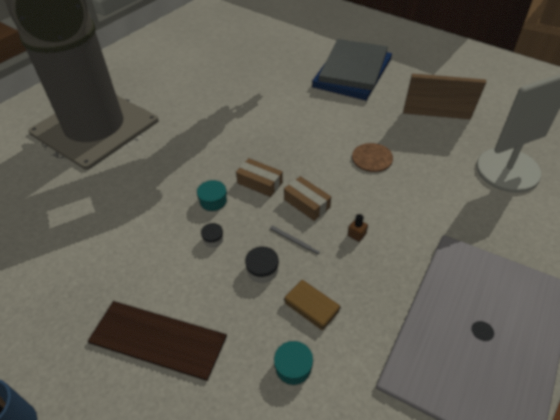

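Candidates in the top view:
- **Wide jar:** dark lid at (313,205). The turquoise look-alikes are at (368,133) and (276,300), so those are out. The dark one at (314,264) is the small jar.
- **Cartons:** (222,219) and (225,277).
- **Tin:** (317,152).
- **Board and coaster:** board at (414,233), coaster at (128,201).
- **Leave alone:** polish at (229,160) and tweezers at (269,203).

Next I'll measure them from masks and check them in one close crop.

```bash
cat > h.py <<'E'
import numpy as np, cv2
from scipy.spatial.transform import Rotation as Ro
from bench import r, vision
def ray(s,uv,z):
    uv=np.atleast_2d(np.asarray(uv,float)); M=s["mtx"]
    d=np.c_[(uv[:,0]-M[0,2])/M[0,0],-(uv[:,1]-M[1,2])/M[1,1],-np.ones(len(uv))]
    d=d@Ro.from_euler("xyz",s["attitude"],degrees=True).as_matrix().T
    e=np.asarray(s["eye"]); return (e+d*((z-e[2])/d[:,2])[:,None])[:,:2]
def proj(s,P):
    p=(np.atleast_2d(P)-s["eye"])@Ro.from_euler("xyz",s["attitude"],degrees=True).as_matrix()
    M=s["mtx"]; return np.c_[M[0,2]+M[0,0]*p[:,0]/-p[:,2],M[1,2]-M[1,1]*p[:,1]/-p[:,2]]
def blob(mask,near,lim=60):
    m=cv2.morphologyEx(mask.astype(np.uint8),cv2.MORPH_CLOSE,np.ones((3,3)))
    cs=[c for c in cv2.findContours(m,cv2.RETR_EXTERNAL,cv2.CHAIN_APPROX_NONE)[0] if cv2.contourArea(c)>60]
    return min(cs,key=lambda c:abs(cv2.pointPolygonTest(c,tuple(map(float,near)),True)) if cv2.pointPolygonTest(c,tuple(map(float,near)),False)<0 else -1)
def rect(s,c,z):
    "min-area rectangle in the plane z: centre, long, short, yaw of long side (mod 180)"
    p=ray(s,c.reshape(-1,2),z).astype(np.float32); b=cv2.boxPoints(cv2.minAreaRect(p))
    e=[b[1]-b[0],b[2]-b[1]]; l=[np.linalg.norm(x) for x in e]; i=int(l[1]>l[0])
    return b.mean(0).round(1),round(float(max(l)),1),round(float(min(l)),1),round(float(np.degrees(np.arctan2(e[i][1],e[i][0]))%180),1)
E
python3 - <<'E'
from h import *
s=dict(np.load("top0.npz")); im=s["img"]
hsv=cv2.cvtColor(im,cv2.COLOR_BGR2HSV)
for n,p in dict(a=(213,219),asl=(222,219),b=(216,277),bsl=(225,277),tin=(317,152),wide=(313,205),small=(314,264),coast=(128,201),board=(414,233),pol=(229,162),twz=(268,203),desk=(340,300)).items(): print(n,hsv[p[1],p[0]])
H,S,V=cv2.split(hsv)
br=(S>110)&(H<25)
dark=(V<75)
from functools import partial
for n,m,p,z in [("a",br,(213,219),34),("b",br,(216,277),34),("tin",br,(317,152),22),("board",br,(414,233),10),("coaster",br,(128,201),8),("wide",dark,(313,205),34),("small",dark,(314,264),28),("pol",br,(229,162),20)]:
    c=blob(m,p); print(n,rect(s,c,z),cv2.minEnclosingCircle(ray(s,c.reshape(-1,2),z).astype(np.float32)))
cv2.imwrite("pics/top0c.png",cv2.resize(im[120:320,90:460],None,fx=2.1,fy=2.1,interpolation=cv2.INTER_CUBIC))
E
```

```text
a [ 16 158  97]
asl [ 21  45 129]
b [ 16 157  96]
bsl [ 20  49 129]
tin [ 17 174  98]
wide [21 38 47]
small [18 29 44]
coast [ 14 161 108]
board [ 11 141  49]
pol [ 13 201  71]
twz [15 24 85]
desk [ 20  51 124]
a (array([550.5, 110.7], dtype=float32), 84.4, 14.4, 172.5) ((550.4844970703125, 110.31784057617188), 42.22715377807617)
b (array([433.8, 101.1], dtype=float32), 82.3, 14.7, 6.6) ((433.71575927734375, 101.7681884765625), 41.49378967285156)
tin (array([689.5, -96. ], dtype=float32), 86.0, 49.1, 178.9) ((690.3104248046875, -96.22225189208984), 47.20277786254883)
board (array([ 526.4, -291.8], dtype=float32), 206.6, 79.3, 18.9) ((526.9666137695312, -292.8607482910156), 109.31800842285156)
coaster (array([587.4, 287.4], dtype=float32), 88.4, 87.4, 3.6) ((587.22314453125, 287.993896484375), 44.935787200927734)
wide (array([577.4, -86.1], dtype=float32), 61.1, 57.2, 135.2) ((576.68212890625, -86.58611297607422), 30.914623260498047)
small (array([460.3, -87.2], dtype=float32), 40.6, 38.3, 90.3) ((460.0046691894531, -87.16715240478516), 21.006439208984375)
pol (array([671.4,  83. ], dtype=float32), 34.2, 30.7, 0.4) ((671.3883056640625, 83.99020385742188), 21.235240936279297)
```

View pics/top0c.png

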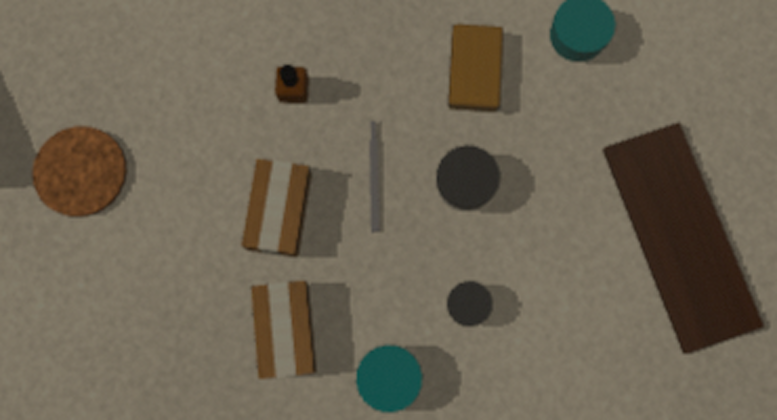

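The crop confirms the choice. The wide jar is the dark lid at crop (468,178), and the two turquoise jars are left out. I'll move above the cartons for a wrist view.

Emit:
{"method": "step_arm", "body": {
  "targets": [
    [[12, -20, 5, 0, 0, -0.11], [24, -40, 8, 0, 0, -0.22], [36, -60, 12, 0, 0, -0.33], [48, -80, 15, 0, 0, -0.44], [60, -105, 20, 0, 0, -0.55], [75, -130, 25, 0, 0, -0.66], [90, -155, 30, 0, 0, -0.77], [105, -180, 35, 0, 0, -0.88], [120, -205, 40, 0, 0, -0.99], [130, -220, 45, 0, 0, -1.1], [135, -228, 47, 0, 0, -1.2], [135, -230, 47, 0, 0, -1.3]]
  ]
}}

```text
time: 1.1
tool_pos: [355.8, 326.8, 300.7]
tcp_rot: [180.0, 0.0, 83.6]
ft_force: [-0.3, 0.3, 0.3]
finger_gap: 85.2
grip_force: 0.0
```

Emit:
{"method": "step_arm", "body": {
  "targets": [
    [[12, -20, 0, 0, 0, -0.11], [24, -40, 0, 0, 0, -0.22], [36, -60, 0, 0, 0, -0.33], [48, -80, 0, 0, 0, -0.44], [60, -105, 0, 0, 0, -0.55], [75, -130, 0, 0, 0, -0.66], [90, -155, 0, 0, 0, -0.77], [105, -180, 0, 0, 0, -0.88], [120, -205, 0, 0, 0, -0.99], [130, -220, 0, 0, 0, -1.1], [135, -228, 0, 0, 0, -1.2], [135, -228, 0, 0, 0, -1.3]]
  ]
}}

```text
time: 2.1
tool_pos: [490.3, 98.3, 299.6]
tcp_rot: [180.0, 0.1, 9.1]
ft_force: [0.9, 0.3, 0.4]
finger_gap: 85.2
grip_force: 0.0
```

```bash
python3 - <<'E'
from h import *
s=vision.snapshot("wrist"); cv2.imwrite("pics/w1.png",s["img"]); np.savez("w1.npz",**s)
q=r.sense(); print(q["time"],q["tool_pos"],q["tcp_rot"],s["eye"],s["attitude"],s["mtx"].tolist())
E
```

```text
2.15 [489.84445807  99.14240491 299.61377473] [1.79994127e+02 7.23872779e-02 8.73604449e+00] [567.66115093 111.15690151 420.4890001 ] [-1.76462924e+01 -6.78914183e-02 -8.08397616e+01] [[301.0742295637553, 0.0, 274.68105189379673], [0.0, 301.0742295637553, 208.23210928461748], [0.0, 0.0, 1.0]]
```

View pics/w1.png

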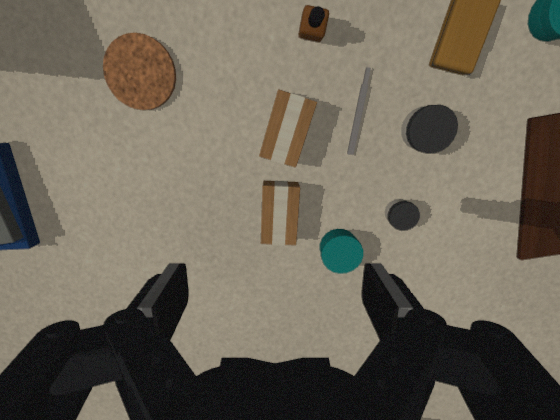

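The wrist view shows the cartons at (289,128) and (280,212), with polish (314,22), tweezers (360,110), wide jar (432,128), small jar (403,214) and tin (466,35).

```bash
cat >> h.py <<'E'
def strips(s,seeds,z,lo=(5,90,40),hi=(25,255,255)):
    "rectangle round several strips of brown (a carton's top)"
    m=cv2.inRange(cv2.cvtColor(s["img"],cv2.COLOR_BGR2HSV),lo,hi)
    return rect(s,np.vstack([blob(m>0,p) for p in seeds]),z)
E
python3 - <<'E'
from h import *
t=dict(np.load("top0.npz")); w=dict(np.load("w1.npz"))
print("a top",strips(t,[(213,219),(232,219)],34)); print("b top",strips(t,[(216,277),(234,277)],34))
print("a w",strips(w,[(273,128),(303,128)],34)); print("b w",strips(w,[(267,212),(293,212)],34))
for s,pts in ((t,[(213,219),(216,277)]),):
  for y in (219,277): print([int(x) for x in s["img"][y,202:246].sum(1)//3])
for y in (128,212): print([int(x) for x in w["img"][y,255:325].sum(1)//3])
for x in (267,): print([int(x) for x in w["img"][170:255,x].sum(1)//3])
E
```

```text
a top (array([547.8,  92. ], dtype=float32), 86.0, 53.0, 172.6)
b top (array([435.4,  83.1], dtype=float32), 83.4, 51.7, 6.5)
a w (array([550.2,  92.5], dtype=float32), 83.4, 49.7, 172.3)
b w (array([439.9,  83.4], dtype=float32), 89.2, 49.8, 6.8)
[110, 112, 111, 111, 111, 102, 75, 67, 67, 67, 68, 67, 67, 80, 107, 120, 120, 118, 118, 118, 119, 118, 115, 96, 68, 70, 68, 65, 65, 68, 67, 57, 31, 52, 77, 81, 80, 79, 79, 81, 81, 80, 78, 79]
[110, 110, 112, 111, 110, 109, 108, 109, 104, 83, 67, 68, 68, 67, 67, 65, 69, 94, 118, 118, 118, 117, 117, 118, 118, 118, 110, 84, 69, 68, 68, 67, 67, 67, 65, 51, 46, 67, 77, 77, 76, 76, 79, 82]
[138, 139, 137, 137, 140, 142, 144, 141, 138, 142, 140, 116, 94, 86, 88, 88, 92, 87, 89, 89, 88, 85, 82, 86, 87, 128, 144, 145, 148, 149, 149, 151, 149, 150, 149, 149, 149, 147, 148, 148, 111, 91, 92, 90, 89, 84, 87, 84, 89, 87, 88, 88, 86, 82, 96, 101, 100, 98, 98, 100, 100, 100, 100, 98, 98, 100, 102, 100, 99, 99]
[136, 131, 135, 132, 134, 138, 113, 91, 87, 90, 89, 89, 89, 90, 90, 87, 87, 86, 127, 144, 151, 151, 148, 150, 151, 148, 149, 150, 149, 150, 146, 137, 100, 90, 91, 86, 83, 86, 83, 88, 90, 89, 87, 76, 92, 98, 97, 97, 99, 102, 104, 104, 101, 101, 102, 102, 105, 104, 105, 101, 102, 98, 99, 101, 98, 99, 101, 131, 138, 139]
[143, 140, 138, 135, 135, 139, 139, 142, 138, 129, 97, 42, 49, 47, 50, 57, 89, 87, 86, 88, 87, 89, 86, 83, 85, 88, 88, 83, 85, 87, 85, 85, 86, 88, 85, 87, 89, 92, 87, 88, 89, 88, 89, 88, 88, 87, 88, 87, 87, 86, 89, 88, 88, 86, 84, 88, 88, 89, 87, 85, 81, 88, 86, 87, 85, 87, 85, 89, 88, 89, 91, 87, 88, 95, 116, 143, 140, 136, 138, 137, 139, 137, 135, 136, 134]
```

Emit:
{"method": "step_arm", "body": {
  "targets": [
    [[-10, -3, -30, 0, 0, -0.01], [-20, -6, -65, 0, 0, -0.02], [-30, -9, -100, 0, 0, -0.03], [-40, -12, -135, 0, 0, -0.04], [-48, -15, -170, 0, 0, -0.05], [-52, -17, -200, 0, 0, -0.05], [-54, -17, -215, 0, 0, -0.05], [-54, -17, -220, 0, 0, -0.05], [-54, -17, -220, 0, 0, -0.05]]
  ],
  "fingers": -0.6,
  "newtons": 30
}}

```text
time: 2.9
tool_pos: [434.2, 83.5, 78.9]
tcp_rot: [-180.0, 0.2, 6.8]
ft_force: [-0.0, 0.7, -0.4]
finger_gap: 68.3
grip_force: 0.0
```

```bash
python3 - <<'E'
from h import *
q=r.sense(); print(q["time"],q["tool_pos"],q["tcp_rot"],q["finger_gap"])
E
```

```text
2.9 [434.23646817  83.47578163  78.8582041 ] [-179.98743392    0.18005746    6.79646187] 68.3476324117314
```

Emit:
{"method": "step_arm", "body": {
  "targets": [
    [[1, 0, -15, 0, 0, 0], [1, 0, -30, 0, 0, 0], [1, 0, -43, 0, 0, 0], [1, 0, -52, 0, 0, 0], [1, 0, -56, 0, 0, 0], [1, 0, -56, 0, 0, 0]]
  ]
}}

```text
time: 3.4
tool_pos: [436.9, 83.5, 24.5]
tcp_rot: [-180.0, 0.0, 6.7]
ft_force: [0.8, 0.5, 0.2]
finger_gap: 68.5
grip_force: 0.0
```

Emit:
{"method": "step_arm", "body": {
  "targets": [
    [[0, 0, 0, 0, 0, 0], [0, 0, 0, 0, 0, 0], [0, 0, 0, 0, 0, 0], [0, 0, 0, 0, 0, 0], [0, 0, 0, 0, 0, 0], [0, 0, 0, 0, 0, 0]]
  ],
  "fingers": 1,
  "newtons": 30
}}

```text
time: 3.9
tool_pos: [437.7, 83.5, 25.5]
tcp_rot: [180.0, -0.1, 6.7]
ft_force: [-0.4, 0.3, 6.1]
finger_gap: 50.1
grip_force: 32.6
```

Emit:
{"method": "step_arm", "body": {
  "targets": [
    [[0, 0, 12, 0, 0, 0], [0, 0, 35, 0, 0, 0], [0, -10, 65, 0, 0, 0], [0, -30, 95, 0, 0, 0.02], [0, -60, 125, 0, 0, 0.05], [0, -95, 150, 0, 0, 0.08], [0, -130, 170, 0, 0, 0.11], [2, -165, 185, 0, 0, 0.14], [3, -200, 195, 0, 0, 0.17], [4, -235, 200, 0, 0, 0.2], [4, -270, 205, 0, 0, 0.21], [4, -305, 206, 0, 0, 0.213]]
  ]
}}

```text
time: 4.9
tool_pos: [440.7, -223.7, 231.7]
tcp_rot: [179.9, -0.1, 18.9]
ft_force: [0.9, -0.3, -1.0]
finger_gap: 49.6
grip_force: 31.8
```

Emit:
{"method": "step_arm", "body": {
  "targets": [
    [[0, -30, 0, 0, 0, 0], [0, -55, 0, 0, 0, 0], [0, -72, 0, 0, 0, 0], [0, -82, 0, 0, 0, 0], [0, -84, 0, 0, 0, 0], [0, -84, 0, 0, 0, 0], [0, -84, 0, 0, 0, 0]]
  ]
}}

```text
time: 5.48
tool_pos: [440.7, -304.7, 230.2]
tcp_rot: [-180.0, -0.0, 18.9]
ft_force: [0.0, 0.3, -1.7]
finger_gap: 49.5
grip_force: 31.8
```

```bash
python3 - <<'E'
from h import *
s=vision.snapshot("wrist"); cv2.imwrite("pics/w2.png",s["img"]); np.savez("w2.npz",**s)
q=r.sense(); print(q["time"],q["tool_pos"],q["tcp_rot"],s["eye"],s["attitude"],q["finger_gap"],q["ft_force"])
print(proj(s,[[526.5,-292,10],[484.9,-306.3,10]]))
E
```

```text
5.5333 [ 440.79944353 -304.5081357   230.27380475] [-1.79971567e+02 -8.08226683e-03  1.89524592e+01] [ 514.78959703 -279.14029677  351.15642062] [-1.75881948e+01  5.00045813e-03 -7.10327647e+01] 49.554194173851464 [-0.50650045  0.54169298 -0.90505017]
[[289.58687089 106.05462734]
 [289.00009633 147.61947254]]
```

View pics/w2.png

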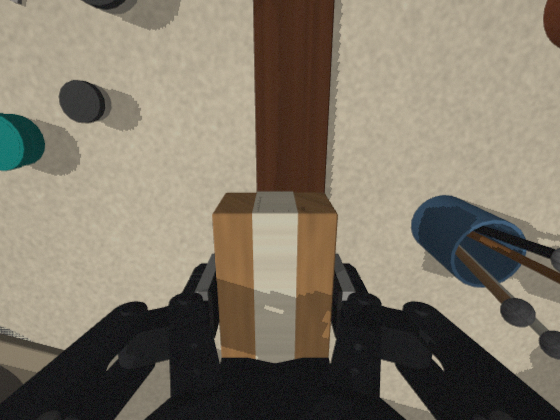

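```bash
cat >> h.py <<'E'
def boardedge(s,rows,z=10,lo=235,hi=345):
    m=cv2.inRange(cv2.cvtColor(s["img"],cv2.COLOR_BGR2HSV),(3,90,10),(20,255,110))
    L=[];Rr=[]
    for v in rows:
        x=np.where(m[v,lo:hi])[0]+lo; L.append((x.min()-.5,v)); Rr.append((x.max()+.5,v))
    return ray(s,L,z),ray(s,Rr,z)
E
python3 - <<'E'
from h import *
w=dict(np.load("w2.npz")); t=dict(np.load("top0.npz"))
L,R=boardedge(w,range(5,185,6))
for e in (L,R):
    vx,vy,x,y=cv2.fitLine(e.astype(np.float32),cv2.DIST_HUBER,0,.01,.01).ravel(); print("edge yaw",np.degrees(np.arctan2(vy,vx))%180, x,y)
m=(L+R).mean(0)/2; vx,vy,x,y=cv2.fitLine(((L+R)/2).astype(np.float32),cv2.DIST_HUBER,0,.01,.01).ravel()
print("mid",vx,vy,x,y,"width",np.linalg.norm(L-R,axis=1).mean())
a=np.radians(18.9);print("lateral of top centre from midline",np.cross([vx,vy],[526.5-x,-292-y]))
# top view board corners via approx
c=blob(cv2.inRange(cv2.cvtColor(t["img"],cv2.COLOR_BGR2HSV),(3,70,10),(20,255,80))>0,(414,233)); print("board top",rect(t,c,10))
print("carton front top edge",ray(w,[(215,213),(336,213)],239.3))
g=w["img"].sum(2)//3
print([int(x) for x in g[185:225,275]]); print([int(x) for x in g[185:225,235]])
E
```

```text
edge yaw 18.95313 538.9633 -248.63515
edge yaw 18.912294 519.91815 -338.34882
mid 0.9457951 0.3247638 523.64014 -295.51065 width 78.75870649380641
lateral of top centre from midline 2.391576
board top (array([ 526.4, -292. ], dtype=float32), 209.4, 82.0, 19.1)
carton front top edge [[ 471.80201452 -269.18399588]
 [ 487.20861556 -314.00701557]]
[40, 49, 46, 46, 47, 47, 74, 104, 101, 100, 103, 105, 105, 104, 106, 104, 105, 105, 103, 101, 102, 102, 102, 102, 103, 103, 106, 113, 151, 177, 182, 179, 179, 182, 183, 181, 184, 184, 181, 182]
[169, 169, 170, 170, 169, 172, 163, 127, 59, 64, 61, 59, 59, 58, 57, 65, 61, 61, 61, 64, 64, 67, 64, 64, 61, 62, 62, 65, 82, 96, 99, 105, 105, 105, 100, 104, 100, 102, 103, 103]<stdin>:8: DeprecationWarning: Arrays of 2-dimensional vectors are deprecated. Use arrays of 3-dimensional vectors instead. (deprecated in NumPy 2.0)
```

Emit:
{"method": "step_arm", "body": {
  "targets": [
    [[15, -1, -20, 0, 0, 0], [30, -1, -50, 0, 0, 0], [42, -2, -85, 0, 0, 0], [46, -2, -118, 0, 0, 0], [46, -2, -145, 0, 0, 0], [46, -2, -165, 0, 0, 0], [46, -2, -178, 0, 0, 0], [46, -2, -186, 0, 0, 0], [46, -2, -190, 0, 0, 0], [46, -2, -192, 0, 0, 0], [46, -2, -192, 0, 0, 0], [46, -2, -192, 0, 0, 0]]
  ]
}}

```text
time: 6.53
tool_pos: [487.5, -308.3, 39.8]
tcp_rot: [179.9, -0.1, 18.9]
ft_force: [0.2, 0.1, -0.4]
finger_gap: 49.6
grip_force: 31.8
```

Emit:
{"method": "step_arm", "body": {
  "targets": [
    [[-1, 1, -1, 0, 0, 0], [-1, 1, -2, 0, 0, 0], [-1, 1, -3, 0, 0, 0], [-1, 1, -3.5, 0, 0, 0], [-1, 1, -4, 0, 0, 0], [-1, 1, -4, 0, 0, 0]]
  ]
}}

```text
time: 7.03
tool_pos: [485.9, -306.9, 35.5]
tcp_rot: [180.0, -0.0, 18.9]
ft_force: [-3.7, 2.6, 9.0]
finger_gap: 49.4
grip_force: 33.0
```

Contact. I'll open and rise, staying far enough back to view the carton on the board.

Emit:
{"method": "step_arm", "body": {
  "targets": [
    [[0, 0, 0, 0, 0, 0], [0, 0, 0, 0, 0, 0], [0, 0, 0, 0, 0, 0], [0, 0, 15, 0, 0, 0], [0, 0, 40, 0, 0, 0], [0, 0, 75, 0, 0, 0], [-15, -5, 110, 0, 0, 0], [-30, -10, 145, 0, 0, 0], [-40, -14, 175, 0, 0, 0], [-45, -16, 195, 0, 0, 0], [-45, -16, 200, 0, 0, 0], [-45, -16, 200, 0, 0, 0]]
  ],
  "fingers": -0.6
}}

```text
time: 8.03
tool_pos: [441.4, -323.6, 236.5]
tcp_rot: [179.8, -0.1, 18.9]
ft_force: [0.4, -0.4, -0.4]
finger_gap: 68.1
grip_force: 0.0
```

```bash
python3 - <<'E'
from h import *
s=vision.snapshot("wrist"); cv2.imwrite("pics/w3.png",s["img"]); np.savez("w3.npz",**s)
q=r.sense(); print(q["time"],q["tool_pos"],q["tcp_rot"],q["finger_gap"])
print(proj(s,[[485.4,-307.7,44],[527,-293.4,10]]))
E
```

```text
8.0833 [ 440.91484266 -322.74641778  234.23791728] [ 1.79958792e+02 -3.45158461e-02  1.88847489e+01] 68.31716037658741
[[273.21343441 145.58241993]
 [273.11635801 101.34332277]]
```

View pics/w3.png

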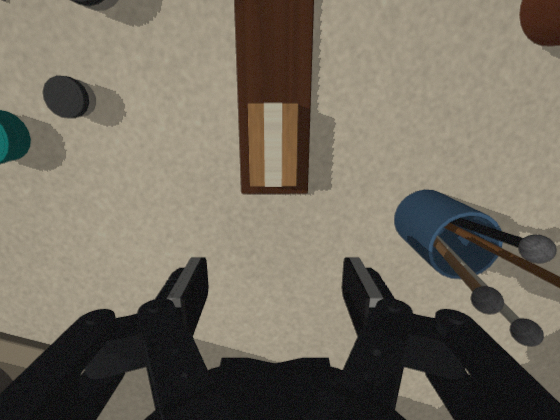

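The carton lies on the board at (273,145), and the near board end is at row 194. I'll measure the carton and the board in the same view.

```bash
python3 - <<'E'
from h import *
w=dict(np.load("w3.npz"))
print("carton",strips(w,[(256,145),(290,145)],44,lo=(5,90,100)))
c=strips(w,[(256,145),(290,145)],44,lo=(5,90,100))[0]
L,R=boardedge(w,range(5,98,4),lo=225,hi=320); M=(L+R)/2
vx,vy,x,y=cv2.fitLine(M.astype(np.float32),cv2.DIST_HUBER,0,.01,.01).ravel(); u=np.array([vx,vy]); n=np.array([-vy,vx])
print("axis yaw",np.degrees(np.arctan2(vy,vx)),"width",np.linalg.norm(L-R,axis=1).mean())
m=cv2.inRange(cv2.cvtColor(w["img"],cv2.COLOR_BGR2HSV),(3,90,10),(20,255,110))
g=w["img"].sum(2)//3
print([int(a) for a in g[180:204,256]],[int(a) for a in g[180:204,290]],[int(a) for a in g[95:110,256]])
e=ray(w,[(256,193.5),(290,193.5)],10).mean(0)
o=np.array([x,y]); cen=o+u*(np.dot(e-o,u)+105)
print("board centre",cen,"carton rel: along",np.dot(c-cen,u),"lat",np.dot(c-cen,n))
E
```

```text
carton (array([ 485. , -306.9], dtype=float32), 82.6, 49.4, 19.0)
axis yaw 18.860607 width 78.7404535227917
[94, 91, 93, 94, 93, 87, 64, 45, 46, 42, 41, 42, 42, 59, 102, 142, 141, 144, 149, 152, 151, 151, 151, 147] [97, 96, 95, 96, 97, 86, 48, 35, 32, 40, 40, 40, 40, 57, 93, 120, 143, 142, 143, 147, 146, 149, 144, 150] [44, 42, 44, 42, 49, 42, 41, 46, 68, 90, 90, 88, 91, 89, 91]
board centre [ 528.65665953 -293.87045177] carton rel: along -45.52465870396406 lat 1.7827948701724576
```

Emit:
{"method": "step_arm", "body": {
  "targets": [
    [[5, 20, -2, 0, 0, -0.03], [15, 55, -5, 0, 0, -0.08], [25, 92, -10, 0, 0, -0.12], [35, 130, -15, 0, 0, -0.16], [45, 168, -20, 0, 0, -0.2], [55, 206, -25, 0, 0, -0.24], [65, 244, -30, 0, 0, -0.28], [75, 282, -40, 0, 0, -0.32], [85, 318, -55, 0, 0, -0.36], [95, 354, -70, 0, 0, -0.4], [104, 388, -90, 0, 0, -0.44], [109, 410, -110, 0, 0, -0.464]]
  ]
}}

```text
time: 9.08
tool_pos: [548.7, 91.1, 121.0]
tcp_rot: [-180.0, 0.2, -7.7]
ft_force: [-0.0, 0.3, 0.1]
finger_gap: 67.9
grip_force: 0.0
```

Emit:
{"method": "step_arm", "body": {
  "targets": [
    [[1, 4, -20, 0, 0, 0], [1, 5, -35, 0, 0, 0], [1, 5, -45, 0, 0, 0], [1, 5, -45, 0, 0, 0], [1, 5, -45, 0, 0, 0]]
  ]
}}

```text
time: 9.5
tool_pos: [549.4, 92.2, 77.6]
tcp_rot: [180.0, 0.2, -7.7]
ft_force: [-1.0, -0.2, -0.5]
finger_gap: 68.5
grip_force: 0.0
```

Emit:
{"method": "step_arm", "body": {
  "targets": [
    [[0, 0, -15, 0, 0, 0], [0, 0, -30, 0, 0, 0], [0, 0, -43, 0, 0, 0], [0, 0, -51, 0, 0, 0], [0, 0, -55, 0, 0, 0], [0, 0, -55, 0, 0, 0], [0, 0, -55, 0, 0, 0]]
  ]
}}

```text
time: 10.08
tool_pos: [550.9, 92.3, 24.7]
tcp_rot: [-180.0, -0.0, -7.7]
ft_force: [-0.4, 0.1, -0.2]
finger_gap: 68.1
grip_force: 0.0
```

Emit:
{"method": "step_arm", "body": {
  "targets": [
    [[0, 0, 0, 0, 0, 0], [0, 0, 0, 0, 0, 0], [0, 0, 0, 0, 0, 0], [0, 0, 0, 0, 0, 0], [0, 0, 0, 0, 0, 0], [0, 0, 0, 0, 0, 0]]
  ],
  "fingers": 1,
  "newtons": 30
}}

```text
time: 10.58
tool_pos: [551.6, 92.4, 25.4]
tcp_rot: [-180.0, -0.1, -7.7]
ft_force: [-1.4, 0.4, 5.5]
finger_gap: 49.8
grip_force: 32.8
```

Emit:
{"method": "step_arm", "body": {
  "targets": [
    [[0, 0, 12, 0, 0, 0], [0, 0, 35, 0, 0, 0], [0, -5, 65, 0, 0, 0], [-5, -20, 95, 0, 0, 0.02], [-10, -45, 125, 0, 0, 0.06], [-15, -80, 150, 0, 0, 0.1], [-20, -115, 170, 0, 0, 0.16], [-28, -150, 185, 0, 0, 0.22], [-36, -185, 195, 0, 0, 0.28], [-44, -220, 200, 0, 0, 0.34], [-50, -255, 205, 0, 0, 0.4], [-55, -290, 206, 0, 0, 0.464]]
  ]
}}

```text
time: 11.58
tool_pos: [495.0, -199.3, 232.2]
tcp_rot: [179.9, -0.1, 19.1]
ft_force: [0.9, -0.7, -0.7]
finger_gap: 49.1
grip_force: 31.9
```

Emit:
{"method": "step_arm", "body": {
  "targets": [
    [[-1, -30, 0, 0, 0, 0], [-2, -60, 0, 0, 0, 0], [-3, -85, 0, 0, 0, 0], [-3, -98, 0, 0, 0, 0], [-3, -105, 0, 0, 0, 0], [-3, -105, 0, 0, 0, 0], [-3, -105, 0, 0, 0, 0]]
  ]
}}

```text
time: 12.17
tool_pos: [492.7, -301.7, 230.2]
tcp_rot: [-179.9, -0.0, 18.9]
ft_force: [0.1, 0.0, -2.1]
finger_gap: 50.0
grip_force: 32.0
```

```bash
python3 - <<'E'
from h import *
s=vision.snapshot("wrist"); cv2.imwrite("pics/w4.png",s["img"]); np.savez("w4.npz",**s)
q=r.sense(); print(q["time"],q["tool_pos"],q["tcp_rot"],q["finger_gap"])
g=s["img"].sum(2)//3
print([int(a) for a in g[185:225,240]]); print([int(a) for a in g[200:225,310]])
T=q["tool_pos"];u=np.array([np.cos(np.radians(18.9)),np.sin(np.radians(18.9))])
w=dict(np.load("w2.npz"));print("old",np.dot(ray(w,[(275,213)],239.3)[0]-[440.8,-304.5],u))
print("v213",np.dot(ray(s,[(275,213)],T[2]+9)[0]-T[:2],u),"v214",np.dot(ray(s,[(275,214)],T[2]+9)[0]-T[:2],u))
E
```

```text
12.2167 [ 492.78579495 -301.36817619  230.21009232] [-1.79948328e+02 -3.36219909e-04  1.89432565e+01] 49.49145277447982
[171, 171, 169, 168, 166, 172, 168, 133, 57, 59, 61, 64, 64, 64, 59, 59, 67, 66, 64, 64, 61, 64, 63, 63, 67, 61, 62, 65, 85, 93, 102, 103, 105, 102, 106, 104, 105, 106, 104, 107]
[58, 61, 65, 62, 65, 65, 64, 63, 60, 65, 54, 55, 60, 74, 92, 93, 95, 97, 96, 97, 95, 94, 96, 91, 95]
old 40.7982873156055
v213 40.667758593212284 v214 40.25383336078607
```

Emit:
{"method": "step_arm", "body": {
  "targets": [
    [[20, 6, -10, 0, 0, 0], [42, 14, -35, 0, 0, 0], [62, 20, -70, 0, 0, 0], [74, 24, -105, 0, 0, 0], [76, 24.4, -135, 0, 0, 0], [76, 24.4, -160, 0, 0, 0], [76, 24.4, -176, 0, 0, 0], [76, 24.4, -186, 0, 0, 0], [76, 24.4, -190, 0, 0, 0], [76, 24.4, -192, 0, 0, 0], [76, 24.4, -192, 0, 0, 0], [76, 24.4, -192, 0, 0, 0]]
  ]
}}

```text
time: 13.22
tool_pos: [569.7, -278.7, 40.1]
tcp_rot: [179.9, -0.1, 18.9]
ft_force: [0.2, -0.5, -1.4]
finger_gap: 49.5
grip_force: 31.9
```

Emit:
{"method": "step_arm", "body": {
  "targets": [
    [[0, 0, -1, 0, 0, 0], [0, 0, -2, 0, 0, 0], [0, 0, -3, 0, 0, 0], [0, 0, -3.5, 0, 0, 0], [0, 0, -4, 0, 0, 0], [0, 0, -4, 0, 0, 0]]
  ]
}}

```text
time: 13.72
tool_pos: [568.9, -278.5, 35.4]
tcp_rot: [180.0, -0.0, 18.9]
ft_force: [-3.7, 1.1, 6.6]
finger_gap: 49.3
grip_force: 32.9
```

Release, rise and move back so both cartons are in view.

Emit:
{"method": "step_arm", "body": {
  "targets": [
    [[0, 0, 0, 0, 0, 0], [0, 0, 0, 0, 0, 0], [0, 0, 0, 0, 0, 0], [0, 0, 15, 0, 0, 0], [0, 0, 40, 0, 0, 0], [-10, -5, 75, 0, 0, 0], [-35, -14, 110, 0, 0, 0], [-60, -22, 140, 0, 0, 0], [-85, -30, 165, 0, 0, 0], [-105, -37, 175, 0, 0, 0], [-110, -40, 180, 0, 0, 0], [-110, -40, 180, 0, 0, 0]]
  ],
  "fingers": -0.6
}}

```text
time: 14.72
tool_pos: [458.4, -319.6, 217.2]
tcp_rot: [179.8, -0.1, 18.8]
ft_force: [-0.4, 0.4, -0.7]
finger_gap: 68.1
grip_force: 0.0
```

```bash
python3 - <<'E'
from h import *
s=vision.snapshot("wrist"); cv2.imwrite("pics/w5.png",s["img"]); np.savez("w5.npz",**s)
q=r.sense(); print(q["time"],q["tool_pos"],q["tcp_rot"],q["finger_gap"])
print(proj(s,[[485,-306.9,44],[567.7,-278.7,44],[690,-96,22],[577,-86,34]]))
E
```

```text
14.7667 [ 458.84161924 -318.74203959  215.57615127] [ 1.79900513e+02 -8.22195361e-02  1.88213009e+01] 68.29279027752091
[[ 270.45916587  165.61972838]
 [ 270.04279207   68.25604672]
 [  99.87966717 -170.36288273]
 [  59.35524904  -21.23829668]]
```

View pics/w5.png

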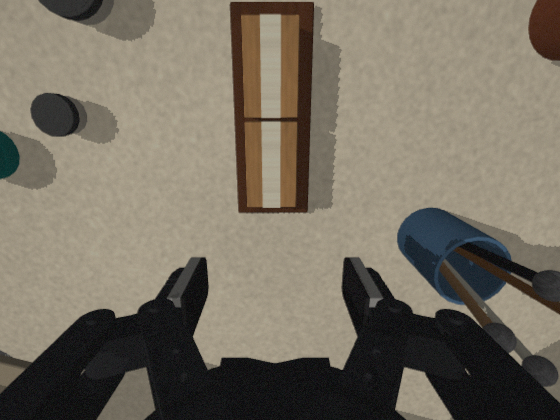

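```bash
python3 - <<'E'
from h import *
w=dict(np.load("w5.npz"))
A=strips(w,[(252,165),(288,165)],44,lo=(5,90,95)); B=strips(w,[(250,68),(290,68)],44,lo=(5,90,95)); print(A,B)
m=cv2.inRange(cv2.cvtColor(w["img"],cv2.COLOR_BGR2HSV),(3,80,10),(20,255,255))
c=blob(m>0,(270,119)); bd=rect(w,c,10); print("board",bd)
u=np.array([np.cos(np.radians(18.9)),np.sin(np.radians(18.9))]);n=np.array([-u[1],u[0]])
for x in (A,B): print((x[0]-bd[0])@u,(x[0]-bd[0])@n)
print("spacing",(B[0]-A[0])@u,"joint",(A[0]+B[0])/2)
g=w["img"].sum(2)//3; print([int(a) for a in g[112:128,252]])
t=dict(np.load("top0.npz"))
# tin top from first wrist view too (partly)
w1=dict(np.load("w1.npz")); m=cv2.inRange(cv2.cvtColor(w1["img"],cv2.COLOR_BGR2HSV),(5,110,40),(25,255,255)); c=blob(m>0,(466,35)); print("tin w1",rect(w1,c,22)) 
for nm,p,z in(("wide",(432,128),34),("small",(403,214),28)):
    m=w1["img"].max(2)<85; c=blob(m,p); print(nm,cv2.minEnclosingCircle(ray(w1,c.reshape(-1,2),z).astype(np.float32)))
E
```

```text
(array([ 484.9, -307. ], dtype=float32), 82.7, 49.4, 18.9) (array([ 567.6, -278.7], dtype=float32), 83.3, 49.4, 19.0)
board (array([ 528. , -293.9], dtype=float32), 208.0, 79.1, 19.0)
-45.019604895344756 1.5671187262876476
42.388495937290514 1.5533582783317552
spacing 87.40810083263526 joint [ 526.25 -292.85]
[93, 93, 95, 95, 89, 73, 44, 43, 41, 56, 79, 94, 92, 91, 90, 92]
tin w1 (array([689.9, -93.7], dtype=float32), 81.9, 55.1, 176.6)
wide ((579.1448364257812, -84.92607879638672), 32.067787170410156)
small ((464.08203125, -86.46649932861328), 23.44426918029785)
```

Both cartons are on the board with the joint at (270,119) and a gap of about 3 mm, centred to under 2 mm. Next is the tin.

Emit:
{"method": "step_arm", "body": {
  "targets": [
    [[10, 14, 0, 0, 0, -0.03], [30, 40, 0, 0, 0, -0.07], [52, 72, 0, 0, 0, -0.12], [75, 104, 0, 0, 0, -0.17], [98, 136, 0, 0, 0, -0.22], [121, 168, 0, 0, 0, -0.27], [141, 196, 0, 0, 0, -0.32], [156, 216, 0, 0, 0, -0.349], [161, 223, 0, 0, 0, -0.349], [161, 223, 0, 0, 0, -0.349], [161, 223, 0, 0, 0, -0.349]]
  ]
}}

```text
time: 15.68
tool_pos: [619.3, -94.7, 212.8]
tcp_rot: [-180.0, 0.1, -1.0]
ft_force: [-1.7, -0.1, -0.4]
finger_gap: 68.2
grip_force: 0.0
```

```bash
python3 - <<'E'
from h import *
s=vision.snapshot("wrist"); cv2.imwrite("pics/w6.png",s["img"]); np.savez("w6.npz",**s)
q=r.sense(); print(q["time"],q["tool_pos"],q["tcp_rot"],s["eye"])
p=proj(s,[[689.5,-95,22],[577,-86,34]])
print(p)
m=cv2.inRange(cv2.cvtColor(s["img"],cv2.COLOR_BGR2HSV),(5,110,40),(25,255,255)); c=blob(m>0,p[0]); print("tin",rect(s,c,22),cv2.boundingRect(c))
m=s["img"].max(2)<85; c=blob(m,p[1]); print("wide",cv2.minEnclosingCircle(ray(s,c.reshape(-1,2),34).astype(np.float32)),cv2.boundingRect(c))
E
```

```text
15.7333 [619.04275855 -95.5885403  213.22912353] [ 1.79994584e+02  1.09970546e-01 -1.05168235e+00] [697.81255631 -95.48282909 333.61977931]
[[274.19356464 120.83888035]
 [267.51814189 230.69704642]]
tin (array([693.9, -98.2], dtype=float32), 82.2, 48.9, 176.5) (252, 70, 53, 89)
wide ((582.0181274414062, -88.39495086669922), 31.3909854888916) (242, 198, 55, 56)
```

View pics/w6.png

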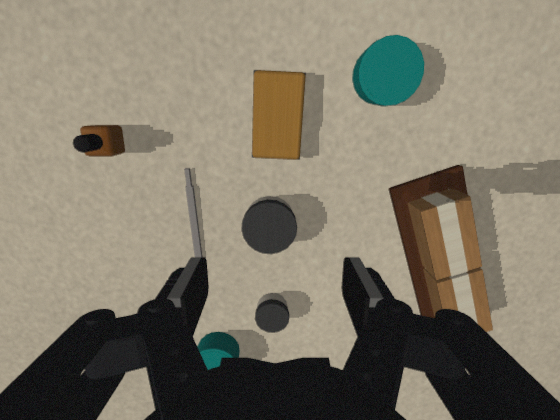

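The tin's outline is complete at (278,115), with the wide jar at (270,226) behind it.

Emit:
{"method": "step_arm", "body": {
  "targets": [
    [[20, -1, -20, 0, 0, -0.01], [45, -2, -45, 0, 0, -0.02], [65, -3, -75, 0, 0, -0.04], [74, -3, -105, 0, 0, -0.043], [74, -3, -132, 0, 0, -0.043], [74, -3, -155, 0, 0, -0.043], [74, -3, -172, 0, 0, -0.043], [74, -3, -184, 0, 0, -0.043], [74, -3, -191, 0, 0, -0.043], [74, -3, -194, 0, 0, -0.043], [74, -3, -194, 0, 0, -0.043], [74, -3, -194, 0, 0, -0.043]]
  ]
}}

```text
time: 16.73
tool_pos: [694.5, -98.7, 21.8]
tcp_rot: [180.0, -0.1, -3.6]
ft_force: [0.4, 0.1, -0.1]
finger_gap: 68.4
grip_force: 0.0
```

Emit:
{"method": "step_arm", "body": {
  "targets": [
    [[0, 0, 0, 0, 0, 0], [0, 0, 0, 0, 0, 0], [0, 0, 0, 0, 0, 0], [0, 0, 0, 0, 0, 0], [0, 0, 0, 0, 0, 0], [0, 0, 0, 0, 0, 0]]
  ],
  "fingers": 1,
  "newtons": 30
}}

```text
time: 17.23
tool_pos: [694.9, -98.5, 22.2]
tcp_rot: [180.0, -0.2, -3.6]
ft_force: [-0.5, -0.3, 5.1]
finger_gap: 49.6
grip_force: 32.6
```

Emit:
{"method": "step_arm", "body": {
  "targets": [
    [[0, 0, 12, 0, 0, 0], [0, 0, 35, 0, 0, 0], [-5, -5, 65, 0, 0, 0.02], [-20, -23, 95, 0, 0, 0.06], [-42, -49, 120, 0, 0, 0.11], [-66, -77, 140, 0, 0, 0.16], [-90, -105, 155, 0, 0, 0.22], [-114, -133, 165, 0, 0, 0.28], [-138, -161, 170, 0, 0, 0.34], [-156, -182, 170, 0, 0, 0.38], [-165, -192, 170, 0, 0, 0.392], [-167, -195, 170, 0, 0, 0.392]]
  ]
}}

```text
time: 18.23
tool_pos: [524.9, -295.3, 191.3]
tcp_rot: [179.9, 0.0, 18.8]
ft_force: [0.7, 1.0, -0.2]
finger_gap: 49.1
grip_force: 31.8
```

Emit:
{"method": "step_arm", "body": {
  "targets": [
    [[0, 0, 0, 0, 0, 0], [0, 0, 0, 0, 0, 0], [0, 0, 0, 0, 0, 0]]
  ]
}}

```text
time: 18.48
tool_pos: [527.4, -292.1, 190.3]
tcp_rot: [-180.0, -0.0, 18.9]
ft_force: [0.5, 0.4, -0.9]
finger_gap: 49.4
grip_force: 31.8
```

```bash
python3 - <<'E'
from h import *
s=vision.snapshot("wrist"); cv2.imwrite("pics/w7.png",s["img"]); np.savez("w7.npz",**s)
q=r.sense(); print(q["time"],q["tool_pos"],q["tcp_rot"],q["finger_gap"])
g=s["img"].sum(2)//3
for x in (240,275,310): print([int(a) for a in g[180:235,x]])
T=q["tool_pos"];u=np.array([np.cos(np.radians(18.9)),np.sin(np.radians(18.9))])
for v in (205,210,215): print(v,[round(float((ray(s,[(275,v)],T[2]+d)[0]-T[:2])@u),1) for d in(0,-11,-22)])
E
```

```text
18.5333 [ 527.41742398 -292.07330912  190.201729  ] [-1.79976784e+02 -6.84176035e-03  1.89677229e+01] 49.28628187835959
[52, 45, 51, 49, 49, 50, 53, 49, 46, 48, 50, 49, 50, 50, 42, 58, 60, 57, 59, 52, 48, 58, 58, 66, 70, 74, 79, 87, 92, 94, 96, 97, 96, 102, 103, 105, 105, 105, 104, 102, 102, 107, 103, 107, 105, 104, 106, 103, 105, 103, 102, 102, 103, 100, 104]
[174, 172, 171, 174, 173, 176, 181, 180, 175, 177, 180, 180, 178, 174, 161, 101, 56, 59, 56, 57, 49, 60, 63, 64, 68, 71, 82, 84, 91, 90, 96, 96, 96, 100, 101, 101, 104, 103, 104, 100, 100, 104, 102, 106, 103, 101, 105, 102, 104, 106, 106, 103, 105, 105, 104]
[41, 36, 39, 43, 38, 37, 40, 38, 40, 39, 38, 43, 39, 41, 41, 50, 57, 59, 55, 56, 47, 62, 61, 63, 69, 75, 79, 87, 93, 93, 94, 96, 97, 100, 101, 99, 101, 102, 104, 101, 101, 100, 104, 101, 102, 101, 101, 103, 100, 101, 102, 103, 100, 103, 103]
205 [41.4, 38.0, 34.7]
210 [39.2, 35.6, 32.0]
215 [36.9, 33.2, 29.4]
```

View pics/w7.png

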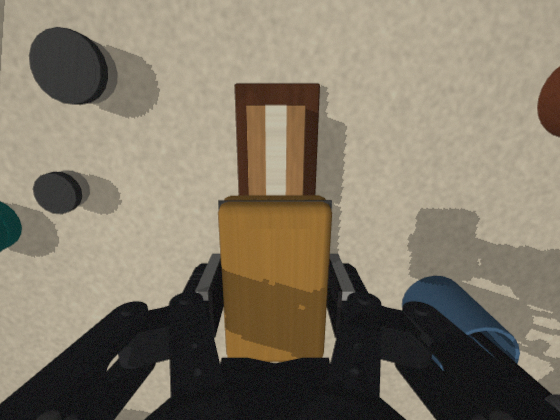

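Emit:
{"method": "step_arm", "body": {
  "targets": [
    [[0.7, 0.7, -10, 0, 0, 0], [0.7, 0.7, -32, 0, 0, 0], [0.7, 0.7, -60, 0, 0, 0], [0.7, 0.7, -85, 0, 0, 0], [0.7, 0.7, -103, 0, 0, 0], [0.7, 0.7, -114, 0, 0, 0], [0.7, 0.7, -120, 0, 0, 0], [0.7, 0.7, -122, 0, 0, 0], [0.7, 0.7, -122, 0, 0, 0], [0.7, 0.7, -122, 0, 0, 0], [0.7, 0.7, -122, 0, 0, 0]]
  ]
}}

```text
time: 19.45
tool_pos: [528.3, -293.2, 69.9]
tcp_rot: [179.9, -0.1, 18.9]
ft_force: [0.3, 0.6, -1.5]
finger_gap: 48.9
grip_force: 31.8
```

Emit:
{"method": "step_arm", "body": {
  "targets": [
    [[0, 0, -1, 0, 0, 0], [0, 0, -2, 0, 0, 0], [0, 0, -3, 0, 0, 0], [0, 0, -3.5, 0, 0, 0], [0, 0, -4, 0, 0, 0], [0, 0, -4, 0, 0, 0]]
  ]
}}

```text
time: 19.95
tool_pos: [527.7, -292.9, 66.1]
tcp_rot: [180.0, -0.0, 18.9]
ft_force: [-5.5, 2.9, 11.4]
finger_gap: 49.1
grip_force: 33.3
```

Emit:
{"method": "step_arm", "body": {
  "targets": [
    [[0, 0, 0, 0, 0, 0], [0, 0, 0, 0, 0, 0], [0, 0, 0, 0, 0, 0], [0, 0, 0, 0, 0, 0], [0, 0, 15, 0, 0, 0], [0, 0, 40, 0, 0, 0], [-10, -5, 70, 0, 0, 0], [-30, -12, 100, 0, 0, 0], [-50, -20, 130, 0, 0, 0], [-65, -24, 150, 0, 0, 0], [-70, -26, 155, 0, 0, 0], [-70, -26, 155, 0, 0, 0]]
  ],
  "fingers": -0.6
}}

```text
time: 20.95
tool_pos: [457.4, -319.9, 221.6]
tcp_rot: [179.8, -0.1, 18.8]
ft_force: [0.0, -0.4, 0.5]
finger_gap: 68.0
grip_force: 0.0
```

```bash
python3 - <<'E'
from h import *
s=vision.snapshot("wrist"); cv2.imwrite("pics/w8.png",s["img"]); np.savez("w8.npz",**s)
q=r.sense(); print(q["time"],q["tool_pos"],q["tcp_rot"],q["finger_gap"])
print(proj(s,[[526.2,-292.8,66],[460,-87,28],[577,-86,34]]))
E
```

```text
21.0 [ 457.43699155 -318.91545225  219.56957101] [ 1.79936782e+02 -5.25993969e-02  1.88363861e+01] 68.24212507579563
[[270.12512649 118.55000206]
 [ 53.161556   113.90303422]
 [ 62.70636375 -20.55692898]]
```

View pics/w8.png

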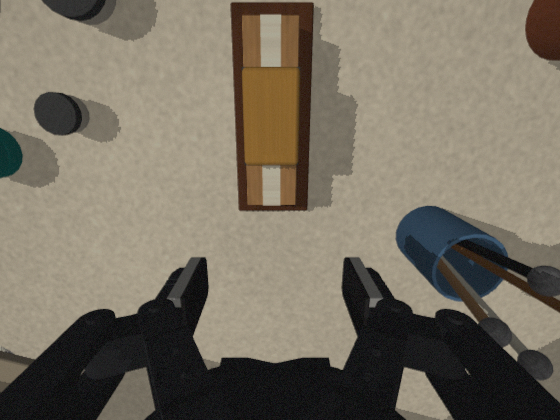

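```bash
python3 - <<'E'
from h import *
w=dict(np.load("w8.npz")); u=np.array([np.cos(np.radians(18.9)),np.sin(np.radians(18.9))]);n=np.array([-u[1],u[0]])
g=w["img"].astype(int)
print([g[v,252].tolist() for v in range(62,72)]);print([g[v,252].tolist() for v in range(158,170)])
e=ray(w,[(270,67),(270,164)],64); j=np.array([526.25,-292.85])
print("ends",(e-j)@u)
S=cv2.cvtColor(w["img"],cv2.COLOR_BGR2HSV)
L=[];R=[]
for v in range(75,160,5):
    x=np.where(g[v,225:325,1]>60)[0]+225
    x=x[(x>238)&(x<305)]; L.append((x.min()-.5,v)); R.append((x.max()+.5,v))
L=ray(w,L,64);R=ray(w,R,64);print("lat",((L-j)@n).mean(),((R-j)@n).mean(), "yaw", [np.degrees(np.arctan2(*np.polyfit(E[:,0],E[:,1],1)[:1],1)) for E in(L,R)])
m=cv2.inRange(S,(3,80,10),(20,255,255)); c=blob(m>0,(270,119)); print("board",rect(w,c,10))
E
```

```text
[[61, 97, 130], [64, 98, 132], [62, 96, 130], [61, 95, 128], [54, 87, 119], [35, 76, 103], [39, 87, 122], [41, 93, 127], [45, 94, 130], [49, 101, 139]]
[[46, 101, 139], [51, 103, 142], [48, 102, 139], [47, 100, 138], [47, 97, 132], [42, 86, 118], [39, 78, 106], [44, 76, 101], [55, 91, 126], [59, 97, 129], [60, 96, 130], [64, 98, 131]]
ends [ 41.72808911 -40.47795192]
lat 24.387197778406474 -24.516099612049512 yaw [np.float64(18.747515372320652), np.float64(18.877065402995914)]
board (array([ 528.1, -293.9], dtype=float32), 208.3, 79.0, 19.0)
```

The tin is within 1 mm of the joint centre and straight (tin at (270,116)). Next I'll look straight down on the wide jar.

Emit:
{"method": "step_arm", "body": {
  "targets": [
    [[3, 15, 0, 0, 0, -0.03], [9, 48, 0, 0, 0, -0.08], [15, 84, 0, 0, 0, -0.14], [21, 120, 0, 0, 0, -0.2], [28, 156, 0, 0, 0, -0.26], [35, 192, 0, 0, 0, -0.31], [41, 220, 0, 0, 0, -0.33], [43, 231, 0, 0, 0, -0.33], [43, 231, 0, 0, 0, -0.33], [43, 231, 0, 0, 0, -0.33], [43, 231, 0, 0, 0, -0.33]]
  ],
  "fingers": -0.9
}}

```text
time: 21.92
tool_pos: [500.0, -88.2, 218.2]
tcp_rot: [180.0, 0.1, 0.0]
ft_force: [0.3, 0.0, 0.7]
finger_gap: 81.1
grip_force: 0.0
```

```bash
python3 - <<'E'
from h import *
s=vision.snapshot("wrist"); cv2.imwrite("pics/w9.png",s["img"]); np.savez("w9.npz",**s)
q=r.sense(); print(q["time"],q["tool_pos"],q["tcp_rot"],s["eye"],q["finger_gap"])
p=proj(s,[[577,-86,34],[461,-87,28]]); print(p)
for lim in (70,85):
  m=s["img"].max(2)<lim
  for k,z in ((0,34),(1,28)):
    c=blob(m,p[k]); (pt,rd)=cv2.minEnclosingCircle(ray(s,c.reshape(-1,2),z).astype(np.float32)); print(lim,pt,rd,rect(s,c,z),cv2.boundingRect(c))
E
```

```text
21.9667 [500.01290663 -88.51585684 218.47300928] [ 1.79995437e+02  7.66348156e-02 -4.80529492e-02] [578.44876155 -87.61668876 339.0416258 ] 81.22974179600696
[[272.81863985 113.84358875]
 [273.86017446 224.05298524]]
70 (579.423583984375, -87.78813171386719) 29.355560302734375 (array([579.4, -87.7], dtype=float32), 57.8, 57.8, 12.6) (245, 79, 61, 64)
70 (462.98968505859375, -88.26618194580078) 21.36453628540039 (array([463. , -88.3], dtype=float32), 42.2, 39.8, 0.0) (257, 204, 37, 37)
85 (579.3131713867188, -87.73986053466797) 29.628374099731445 (array([579.4, -87.6], dtype=float32), 58.5, 58.1, 101.2) (244, 79, 62, 64)
85 (463.8031311035156, -88.16602325439453) 22.584936141967773 (array([464.1, -88.3], dtype=float32), 44.5, 39.8, 0.0) (257, 202, 37, 39)
```

View pics/w9.png

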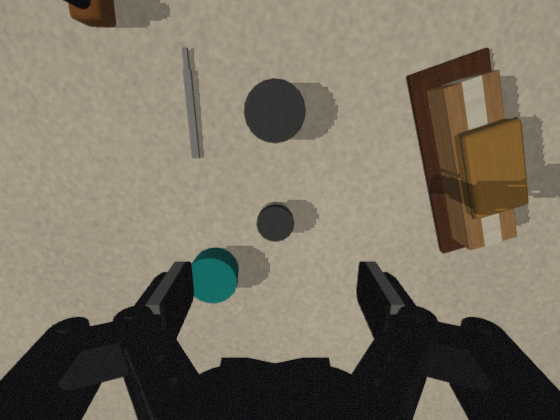

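The wide jar is at (275,110) and the small jar at (275,221). Grasp the wide jar.

Emit:
{"method": "step_arm", "body": {
  "targets": [
    [[18, 0, -15, 0, 0, 0], [42, 0, -42, 0, 0, 0], [66, 0, -75, 0, 0, 0], [79, 0, -108, 0, 0, 0], [79, 0, -136, 0, 0, 0], [79, 0, -160, 0, 0, 0], [79, 0, -178, 0, 0, 0], [79, 0, -190, 0, 0, 0], [79, 0, -196, 0, 0, 0], [79, 0, -197, 0, 0, 0], [79, 0, -197, 0, 0, 0], [79, 0, -197, 0, 0, 0]]
  ]
}}

```text
time: 22.97
tool_pos: [580.5, -88.1, 23.9]
tcp_rot: [180.0, -0.1, -0.0]
ft_force: [0.1, 0.0, -0.7]
finger_gap: 81.1
grip_force: 0.0
```

Emit:
{"method": "step_arm", "body": {
  "targets": [
    [[0, 0, 0, 0, 0, 0], [0, 0, 0, 0, 0, 0], [0, 0, 0, 0, 0, 0], [0, 0, 0, 0, 0, 0], [0, 0, 0, 0, 0, 0], [0, 0, 0, 0, 0, 0]]
  ],
  "fingers": 1,
  "newtons": 30
}}

```text
time: 23.47
tool_pos: [580.4, -87.8, 23.9]
tcp_rot: [180.0, -0.1, -0.0]
ft_force: [-1.0, -0.8, 6.5]
finger_gap: 58.9
grip_force: 31.9
```

```bash
python3 - <<'E'
from h import *
for f,p in (("top0",(128,201)),("w1",(140,71))):
    s=dict(np.load(f+".npz")); m=cv2.inRange(cv2.cvtColor(s["img"],cv2.COLOR_BGR2HSV),(5,90,50),(20,255,255)); c=blob(m>0,p)
    print(f,cv2.minEnclosingCircle(ray(s,c.reshape(-1,2),8).astype(np.float32)),rect(s,c,8))
E
```

```text
top0 ((586.7892456054688, 287.9493713378906), 45.55793380737305) (array([587.4, 288.2], dtype=float32), 90.1, 87.5, 90.3)
w1 ((587.1826782226562, 286.58184814453125), 45.659664154052734) (array([588.1, 286.4], dtype=float32), 90.0, 87.5, 99.2)
```

Emit:
{"method": "step_arm", "body": {
  "targets": [
    [[0, 0, 12, 0, 0, 0], [0, 0, 35, 0, 0, 0], [-3, 8, 65, 0, 0, 0], [-10, 28, 95, 0, 0, 0], [-18, 58, 120, 0, 0, 0], [-25, 94, 140, 0, 0, 0], [-32, 130, 155, 0, 0, 0], [-39, 166, 168, 0, 0, 0], [-46, 202, 176, 0, 0, 0], [-53, 238, 178, 0, 0, 0], [-60, 274, 178, 0, 0, 0], [-65, 310, 178, 0, 0, 0]]
  ]
}}

```text
time: 24.47
tool_pos: [513.5, 224.3, 201.8]
tcp_rot: [-180.0, -0.1, 0.0]
ft_force: [0.9, -1.0, -1.4]
finger_gap: 59.3
grip_force: 32.9
```

Emit:
{"method": "step_arm", "body": {
  "targets": [
    [[-2, 30, 0, 0, 0, 0], [-3, 50, 0, 0, 0, 0], [-4, 60, 0, 0, 0, 0], [-4, 64, 0, 0, 0, 0], [-4, 64, 0, 0, 0, 0], [-4, 64, 0, 0, 0, 0], [-4, 64, 0, 0, 0, 0]]
  ]
}}

```text
time: 25.05
tool_pos: [510.7, 285.1, 200.4]
tcp_rot: [180.0, 0.0, -0.1]
ft_force: [-0.2, -0.4, -2.0]
finger_gap: 59.5
grip_force: 33.0
```

```bash
python3 - <<'E'
from h import *
s=vision.snapshot("wrist"); cv2.imwrite("pics/w10.png",s["img"]); np.savez("w10.npz",**s)
q=r.sense(); T=q["tool_pos"]; print(q["time"],T,q["tcp_rot"],s["eye"],q["finger_gap"])
p=proj(s,[[587,287,8],[T[0]-1,T[1],T[2]+10]]); print(p)
m=cv2.inRange(cv2.cvtColor(s["img"],cv2.COLOR_BGR2HSV),(5,90,50),(20,255,255)); c=blob(m>0,p[0])
print(cv2.minEnclosingCircle(ray(s,c.reshape(-1,2),8).astype(np.float32)),rect(s,c,8),cv2.boundingRect(c))
E
```

```text
25.1 [510.6862482  285.11195303 200.31922347] [ 1.79979452e+02  2.68148665e-03 -1.04026109e-01] [588.90027519 285.54847297 321.29839436] 59.14244250719312
[[272.89020982 114.82853038]
 [275.58931751 305.67693202]]
((588.4552001953125, 287.5810546875), 44.73084259033203) (array([588.2, 287.4], dtype=float32), 88.6, 87.9, 89.9) (228, 65, 90, 94)
```

View pics/w10.png

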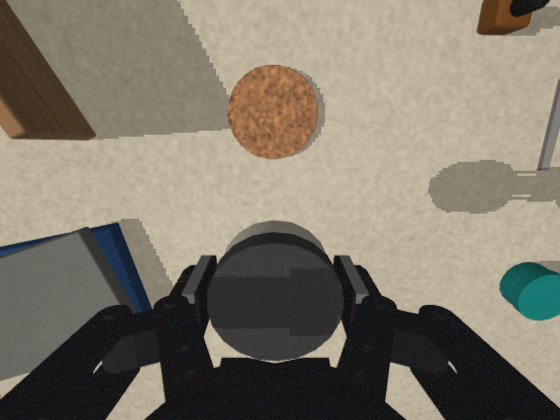

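Emit:
{"method": "step_arm", "body": {
  "targets": [
    [[18, 0, -10, 0, 0, 0], [40, 1, -32, 0, 0, 0], [62, 1, -62, 0, 0, 0], [76, 1, -92, 0, 0, 0], [78, 1, -118, 0, 0, 0], [78, 1, -138, 0, 0, 0], [78, 1, -152, 0, 0, 0], [78, 1, -161, 0, 0, 0], [78, 1, -165, 0, 0, 0], [78, 1, -166, 0, 0, 0], [78, 1, -166, 0, 0, 0], [78, 1, -166, 0, 0, 0]]
  ]
}}

```text
time: 26.1
tool_pos: [589.4, 287.9, 36.2]
tcp_rot: [-179.9, -0.1, -0.0]
ft_force: [0.2, -0.2, -1.3]
finger_gap: 59.2
grip_force: 33.0
```

Emit:
{"method": "step_arm", "body": {
  "targets": [
    [[0, 0, -1, 0, 0, 0], [0, 0, -2, 0, 0, 0], [0, 0, -3, 0, 0, 0], [0, 0, -3.5, 0, 0, 0], [0, 0, -4, 0, 0, 0], [0, 0, -4, 0, 0, 0]]
  ]
}}

```text
time: 26.6
tool_pos: [588.7, 287.7, 31.9]
tcp_rot: [-180.0, -0.0, -0.0]
ft_force: [-5.1, -0.9, 9.7]
finger_gap: 59.0
grip_force: 34.1
```

Emit:
{"method": "step_arm", "body": {
  "targets": [
    [[0, 0, 0, 0, 0, 0], [0, 0, 0, 0, 0, 0], [0, 0, 0, 0, 0, 0], [0, 0, 0, 0, 0, 0], [0, 0, 15, 0, 0, 0], [0, 0, 40, 0, 0, 0], [-10, 0, 75, 0, 0, 0], [-30, 0, 110, 0, 0, 0], [-52, 0, 145, 0, 0, 0], [-70, 0, 175, 0, 0, 0], [-78, 0, 190, 0, 0, 0], [-78, 0, 190, 0, 0, 0]]
  ],
  "fingers": -0.9
}}

```text
time: 27.6
tool_pos: [511.3, 288.9, 227.4]
tcp_rot: [-179.8, -0.5, 0.0]
ft_force: [0.4, 0.7, -0.1]
finger_gap: 81.5
grip_force: 0.0
```

Emit:
{"method": "step_arm", "body": {
  "targets": [
    [[0, 0, 0, 0, 0, 0], [0, 0, 0, 0, 0, 0]]
  ]
}}

```text
time: 27.77
tool_pos: [510.2, 287.3, 219.8]
tcp_rot: [180.0, 0.0, -0.0]
ft_force: [0.2, 0.2, -1.0]
finger_gap: 81.2
grip_force: 0.0
```

```bash
python3 - <<'E'
from h import *
s=vision.snapshot("wrist"); cv2.imwrite("pics/w11.png",s["img"]); np.savez("w11.npz",**s)
q=r.sense(); T=q["tool_pos"]; print(q["time"],T,q["tcp_rot"],s["eye"],q["finger_gap"])
p=proj(s,[[588,287.4,42]])
m=cv2.inRange(cv2.cvtColor(s["img"],cv2.COLOR_BGR2HSV),(5,90,50),(20,255,255)).astype(np.uint8)
c=max(cv2.findContours(m[0:200,180:380],cv2.RETR_EXTERNAL,cv2.CHAIN_APPROX_NONE)[0],key=cv2.contourArea)+[180,0]
print("coaster",cv2.minEnclosingCircle(ray(s,c.reshape(-1,2),8).astype(np.float32)),rect(s,c,8))
c=blob(s["img"].max(2)<80,p[0]); print("jar",cv2.minEnclosingCircle(ray(s,c.reshape(-1,2),42).astype(np.float32)),rect(s,c,42),cv2.boundingRect(c))
E
```

```text
27.8167 [510.0110625  287.01601282 218.88163155] [ 1.79942897e+02  1.09914216e-01 -2.52375385e-02] [588.54741422 287.77605079 340.73784405] 80.95123608191349
coaster ((588.3952026367188, 287.57379150390625), 44.68043518066406) (array([588.6, 287.7], dtype=float32), 88.2, 88.1, 135.3)
jar ((586.3933715820312, 286.2816467285156), 31.600427627563477) (array([587.7, 287.9], dtype=float32), 59.3, 58.7, 71.3) (243, 80, 67, 66)
```

View pics/w11.png

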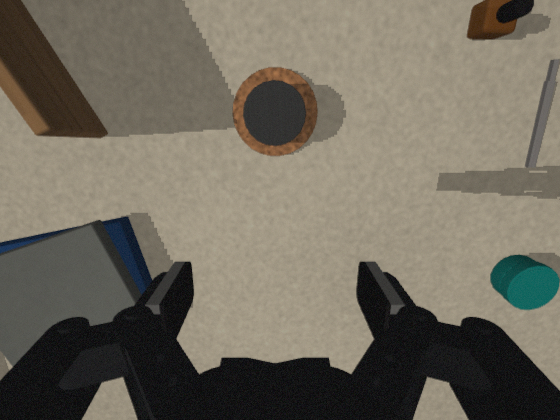

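The wide jar is centred on the coaster to within 1 mm, at (275,112). Next I'll look straight down on the small jar.

Emit:
{"method": "step_arm", "body": {
  "targets": [
    [[-6, -15, 0, 0, 0, 0], [-16, -45, 0, 0, 0, 0], [-28, -82, 0, 0, 0, 0], [-40, -119, 0, 0, 0, 0], [-52, -156, 0, 0, 0, 0], [-64, -193, 0, 0, 0, 0], [-76, -230, 0, 0, 0, 0], [-88, -267, 0, 0, 0, 0], [-100, -304, 0, 0, 0, 0], [-112, -340, 0, 0, 0, 0], [-121, -365, 0, 0, 0, 0], [-126, -375, 0, 0, 0, 0]]
  ],
  "fingers": -0.5
}}

```text
time: 28.82
tool_pos: [382.6, -90.5, 218.8]
tcp_rot: [180.0, 0.2, -0.2]
ft_force: [-0.2, 0.9, -0.3]
finger_gap: 64.2
grip_force: 0.0
```

Emit:
{"method": "step_arm", "body": {
  "targets": [
    [[0, 0, 0, 0, 0, 0], [0, 0, 0, 0, 0, 0], [0, 0, 0, 0, 0, 0]]
  ]
}}

```text
time: 29.07
tool_pos: [384.3, -87.0, 219.5]
tcp_rot: [-179.9, 0.1, -0.0]
ft_force: [0.1, 0.4, -0.5]
finger_gap: 64.2
grip_force: 0.0
```

```bash
python3 - <<'E'
from h import *
s=vision.snapshot("wrist"); np.savez("w12.npz",**s)
q=r.sense(); T=q["tool_pos"]; print(q["time"],T,q["tcp_rot"],s["eye"],q["finger_gap"])
p=proj(s,[[462.7,-88,28]]); print(p)
for l in (65,80):
    c=blob(s["img"].max(2)<l,p[0]); print("jar",cv2.minEnclosingCircle(ray(s,c.reshape(-1,2),28).astype(np.float32)),rect(s,c,28),cv2.boundingRect(c))
m=cv2.inRange(cv2.cvtColor(s["img"],cv2.COLOR_BGR2HSV),(75,120,30),(100,255,255)); 
for c in cv2.findContours(m,cv2.RETR_EXTERNAL,cv2.CHAIN_APPROX_NONE)[0]:
    if cv2.contourArea(c)>300: print("turq",cv2.minEnclosingCircle(ray(s,c.reshape(-1,2),34).astype(np.float32)))
E
```

```text
29.1167 [384.43121175 -86.77422576 219.65427922] [-1.79951770e+02  7.07052429e-02  3.01724382e-02] [462.70988904 -86.65748074 340.33555774] 63.7970636536197
[[276.17930981 112.36210432]]
jar ((460.8268127441406, -88.3977279663086), 20.283306121826172) (array([460.8, -88.3], dtype=float32), 39.7, 38.8, 0.0) (257, 93, 40, 43)
jar ((460.6986999511719, -88.28130340576172), 20.450946807861328) (array([461. , -88.2], dtype=float32), 40.2, 40.0, 108.2) (256, 93, 42, 43)
turq ((395.21319580078125, -16.031614303588867), 31.445568084716797)
```

Emit:
{"method": "step_arm", "body": {
  "targets": [
    [[18, 0, -15, 0, 0, 0], [42, -1, -42, 0, 0, 0], [66, -1, -75, 0, 0, 0], [77, -1, -108, 0, 0, 0], [77, -1, -136, 0, 0, 0], [77, -1, -160, 0, 0, 0], [77, -1, -178, 0, 0, 0], [77, -1, -190, 0, 0, 0], [77, -1, -196, 0, 0, 0], [77, -1, -198, 0, 0, 0], [77, -1, -198, 0, 0, 0], [77, -1, -198, 0, 0, 0]]
  ]
}}

```text
time: 30.12
tool_pos: [462.2, -88.4, 23.1]
tcp_rot: [180.0, -0.1, 0.0]
ft_force: [-0.3, 0.6, 1.2]
finger_gap: 64.0
grip_force: 0.0
```

Emit:
{"method": "step_arm", "body": {
  "targets": [
    [[0, 0, 0, 0, 0, 0], [0, 0, 0, 0, 0, 0], [0, 0, 0, 0, 0, 0], [0, 0, 0, 0, 0, 0], [0, 0, 0, 0, 0, 0], [0, 0, 0, 0, 0, 0]]
  ],
  "fingers": 1,
  "newtons": 25
}}

```text
time: 30.62
tool_pos: [462.3, -88.8, 23.5]
tcp_rot: [180.0, -0.1, -0.0]
ft_force: [-1.5, 2.0, 5.9]
finger_gap: 41.3
grip_force: 25.3
```

Emit:
{"method": "step_arm", "body": {
  "targets": [
    [[0, 0, 12, 0, 0, 0], [0, 0, 35, 0, 0, 0], [3, 8, 65, 0, 0, 0], [10, 28, 92, 0, 0, 0], [20, 58, 112, 0, 0, 0], [32, 93, 125, 0, 0, 0], [44, 128, 130, 0, 0, 0], [56, 163, 130, 0, 0, 0], [68, 198, 130, 0, 0, 0], [80, 233, 130, 0, 0, 0], [92, 268, 130, 0, 0, 0], [104, 303, 130, 0, 0, 0]]
  ]
}}

```text
time: 31.62
tool_pos: [565.7, 216.3, 152.6]
tcp_rot: [-180.0, -0.0, -0.0]
ft_force: [0.4, -0.7, -0.4]
finger_gap: 41.0
grip_force: 25.6
```

Emit:
{"method": "step_arm", "body": {
  "targets": [
    [[11, 32, 0, 0, 0, 0], [18, 56, 0, 0, 0, 0], [22, 69, -10, 0, 0, 0], [23, 73, -28, 0, 0, 0], [23, 73, -48, 0, 0, 0], [23, 73, -64, 0, 0, 0], [23, 73, -75, 0, 0, 0], [23, 73, -81, 0, 0, 0], [23, 73, -84, 0, 0, 0], [23, 73, -84, 0, 0, 0], [23, 73, -84, 0, 0, 0], [23, 73, -84, 0, 0, 0]]
  ]
}}

```text
time: 32.62
tool_pos: [589.3, 287.7, 69.8]
tcp_rot: [-180.0, -0.1, -0.0]
ft_force: [-0.9, 0.3, -0.6]
finger_gap: 41.4
grip_force: 25.6
```

Emit:
{"method": "step_arm", "body": {
  "targets": [
    [[0.3, 0, -1, 0, 0, 0], [0.3, 0, -2, 0, 0, 0], [0.3, 0, -3, 0, 0, 0], [0.3, 0, -3.5, 0, 0, 0], [0.3, 0, -4, 0, 0, 0], [0.3, 0, -4, 0, 0, 0]]
  ]
}}

```text
time: 33.12
tool_pos: [588.9, 287.6, 65.6]
tcp_rot: [-180.0, -0.0, -0.0]
ft_force: [-3.7, -1.9, 8.5]
finger_gap: 41.0
grip_force: 26.3
```

Emit:
{"method": "step_arm", "body": {
  "targets": [
    [[0, 0, 0, 0, 0, 0], [0, 0, 0, 0, 0, 0], [0, 0, 0, 0, 0, 0], [0, 0, 0, 0, 0, 0], [0, 0, 15, 0, 0, 0], [0, 0, 40, 0, 0, 0], [-10, 0, 70, 0, 0, 0], [-30, 0, 100, 0, 0, 0], [-52, 0, 125, 0, 0, 0], [-70, 0, 145, 0, 0, 0], [-78, 0, 155, 0, 0, 0], [-78, 0, 155, 0, 0, 0]]
  ],
  "fingers": -0.5
}}

```text
time: 34.12
tool_pos: [511.1, 288.5, 223.7]
tcp_rot: [-179.8, -0.3, 0.0]
ft_force: [-0.1, 0.9, 1.2]
finger_gap: 64.2
grip_force: 0.0
```

Emit:
{"method": "step_arm", "body": {
  "targets": [
    [[0, 0, 0, 0, 0, 0], [0, 0, 0, 0, 0, 0]]
  ]
}}

```text
time: 34.28
tool_pos: [510.7, 287.1, 217.9]
tcp_rot: [180.0, 0.1, -0.0]
ft_force: [-0.4, -0.5, -0.8]
finger_gap: 64.2
grip_force: 0.0
```

```bash
python3 - <<'E'
from h import *
s=vision.snapshot("wrist"); np.savez("w13.npz",**s); t=vision.snapshot("scene"); o=dict(np.load("scene0.npz"))
q=r.sense(); print(q["time"],q["tool_pos"],q["finger_gap"])
g=s["img"].max(2)
p=proj(s,[[587.7,287.7,70]])[0]; print(p)
cv2.imwrite("pics/fin.png",np.hstack([cv2.resize(s["img"][60:180,200:360],(400,300),interpolation=cv2.INTER_CUBIC),cv2.resize(t["img"],(400,300))]))
print([int(a) for a in g[int(p[1]),225:325]])
d=np.abs(t["img"].astype(int)-o["img"]).sum(2); print("polish diff",d[215:240,345:370].mean(),"tweezers",d[225:255,268:322].mean())
E
```

```text
34.3833 [510.50597535 286.87396029 217.17714145] 64.1373952332997
[274.20830359 114.1589403 ]
[122, 120, 121, 119, 120, 119, 119, 109, 128, 137, 146, 154, 155, 147, 140, 137, 140, 103, 64, 57, 58, 53, 52, 53, 51, 53, 56, 55, 53, 54, 52, 50, 55, 56, 51, 54, 54, 56, 53, 49, 58, 56, 55, 52, 53, 55, 54, 52, 52, 48, 54, 54, 49, 55, 53, 57, 54, 58, 53, 53, 54, 49, 50, 51, 52, 54, 51, 54, 54, 54, 55, 58, 48, 42, 41, 40, 43, 44, 44, 45, 45, 86, 96, 102, 106, 103, 96, 93, 94, 93, 91, 92, 99, 119, 120, 121, 124, 126, 124, 125]
polish diff 10.4576 tweezers 24.201234567901235
```

View pics/fin.png

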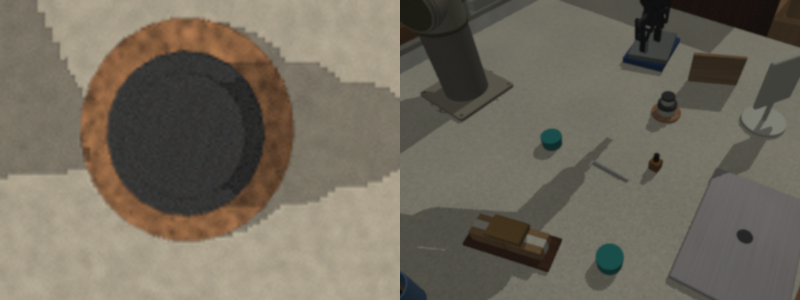

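The final view shows the small jar upright on the wide jar, the tin across both cartons, and the tweezers and polish where they were.

```bash
python3 -c "
from bench import r
print(r.hand_in())"
```

```text
the job is handed in; nothing more can be done
None
```

The job is done and handed in at about 34 s of the 136 s allowed: cartons end to end on the board with the tin centred over their joint, wide jar on the coaster with the small jar on its lid, polish and tweezers untouched; the small jar's centring was judged by eye and from its grasp position, the rest measured within about 2 mm.

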